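# Put the orange-capped sample jars into their spill dishes

## Task

Put each of the four orange-capped jars upright into the green spill dish of its own size rank (largest jar in the largest dish, smallest in the smallest), one at a time from the largest jar down to the smallest, setting each down flat on the dish's floor inside the rim rather than dropping it. Leave the two blue-capped jars where they stand.

Things in the scene. Friction and masses are not known exactly. Their poses are not given: they have to be found in the camera images.
- jar_xl_center (a point): centre (half-way up) of the largest orange-capped jar: a closed, loose, upright round white plastic jar with a flat orange screw cap, 64 mm in diameter (straight wall from foot to cap), 66 mm tall with cap, about 240 g (it may vary by a third); z axis up. It stands on a 2 mm grey liner at the start. Grip it across the diameter, a little above mid-height, so that the hand stays clear of the cap below it and the fingertips of the 10 mm dish rim.
- jar_l_center (a point): centre (half-way up) of the second largest orange-capped jar: a closed, loose, upright round white plastic jar with a flat orange screw cap, 52 mm in diameter (straight wall from foot to cap), 64 mm tall with cap, about 150 g (it may vary by a third); z axis up. It stands on a 2 mm grey liner at the start. Grip it across the diameter, a little above mid-height, so that the hand stays clear of the cap below it and the fingertips of the 10 mm dish rim.
- jar_m_center (a point): centre (half-way up) of the second smallest orange-capped jar: a closed, loose, upright round white plastic jar with a flat orange screw cap, 40 mm in diameter (straight wall from foot to cap), 62 mm tall with cap, about 90 g (it may vary by a third); z axis up. It stands on a 2 mm grey liner at the start. Grip it across the diameter, a little above mid-height, so that the hand stays clear of the cap below it and the fingertips of the 10 mm dish rim.
- jar_s_center (a point): centre (half-way up) of the smallest orange-capped jar: a closed, loose, upright round white plastic jar with a flat orange screw cap, 28 mm in diameter (straight wall from foot to cap), 60 mm tall with cap, about 45 g (it may vary by a third); z axis up. It stands on a 2 mm grey liner at the start. Grip it across the diameter, a little above mid-height, so that the hand stays clear of the cap below it and the fingertips of the 10 mm dish rim.
- blue_l_center (a point): centre (half-way up) of the blue-capped jar: a closed, loose, upright round white plastic jar with a flat blue screw cap, 52 mm in diameter (straight wall from foot to cap), 64 mm tall with cap, about 150 g (it may vary by a third); z axis up. It must stay where it is.
- blue_m_center (a point): centre (half-way up) of the blue-capped jar: a closed, loose, upright round white plastic jar with a flat blue screw cap, 40 mm in diameter (straight wall from foot to cap), 62 mm tall with cap, about 90 g (it may vary by a third); z axis up. It must stay where it is.
- dish_xl: the largest spill dish: a fixed shallow round green dish with a paler floor, inner diameter 84 mm, outer diameter 90 mm, rim 10 mm high above its underside, floor 4 mm thick. Origin: centre of its underside (it stands on the 2 mm white liner), z axis up. Its jar fits with 10 mm of room all round. Among the dishes lie a grey timer and a small white box, under 30 mm high; equipment along the bench's far edge and sides is under 150 mm high.
- dish_l: the second largest spill dish: a fixed shallow round green dish with a paler floor, inner diameter 72 mm, outer diameter 78 mm, rim 10 mm high above its underside, floor 4 mm thick. Origin: centre of its underside (it stands on the 2 mm white liner), z axis up. Its jar fits with 10 mm of room all round. Among the dishes lie a grey timer and a small white box, under 30 mm high; equipment along the bench's far edge and sides is under 150 mm high.
- dish_m: the second smallest spill dish: a fixed shallow round green dish with a paler floor, inner diameter 60 mm, outer diameter 66 mm, rim 10 mm high above its underside, floor 4 mm thick. Origin: centre of its underside (it stands on the 2 mm white liner), z axis up. Its jar fits with 10 mm of room all round. Among the dishes lie a grey timer and a small white box, under 30 mm high; equipment along the bench's far edge and sides is under 150 mm high.
- dish_s: the smallest spill dish: a fixed shallow round green dish with a paler floor, inner diameter 48 mm, outer diameter 54 mm, rim 10 mm high above its underside, floor 4 mm thick. Origin: centre of its underside (it stands on the 2 mm white liner), z axis up. Its jar fits with 10 mm of room all round. Among the dishes lie a grey timer and a small white box, under 30 mm high; equipment along the bench's far edge and sides is under 150 mm high.
There are look-alikes about, which are no part of the job. Leave any red or yellow look-alike of the part that bears jar_m_center alone.

How it is judged:
On the way, in this order (a step that is already met when the one before it is completed fails the run):
1. the largest orange-capped jar stands flat in the largest dish and is released (horizontal distance between jar_xl_center and dish_xl below 0.0125 m and z of jar_xl_center in the frame of dish_xl between 0.032 and 0.042 m and angle between jar_xl_center's own z axis and vertical below 0.08 rad and contact force between jar_xl and the fingers below 0.1 N), for 0.2 s.
2. the second largest orange-capped jar stands flat in the second largest dish and is released (horizontal distance between jar_l_center and dish_l below 0.0125 m and z of jar_l_center in the frame of dish_l between 0.031 and 0.041 m and angle between jar_l_center's own z axis and vertical below 0.08 rad and contact force between jar_l and the fingers below 0.1 N), for 0.2 s.
3. the second smallest orange-capped jar stands flat in the second smallest dish and is released (horizontal distance between jar_m_center and dish_m below 0.0125 m and z of jar_m_center in the frame of dish_m between 0.03 and 0.04 m and angle between jar_m_center's own z axis and vertical below 0.08 rad and contact force between jar_m and the fingers below 0.1 N), for 0.2 s.
4. the smallest orange-capped jar stands flat in the smallest dish and is released (horizontal distance between jar_s_center and dish_s below 0.0125 m and z of jar_s_center in the frame of dish_s between 0.029 and 0.039 m and angle between jar_s_center's own z axis and vertical below 0.08 rad and contact force between jar_s and the fingers below 0.1 N), for 0.2 s.
At the end, for the whole second after the job is handed in: Each orange-capped jar stands upright (within about 4 degrees), released and at rest, on the floor of the dish of its own size rank (height within 5 mm), its axis within 12.5 mm of the dish's; both blue-capped jars are within 3 cm of where they began (all of step 1 and all of step 2 and all of step 3 and all of step 4 and linear speed of each of jar_xl, jar_l, jar_m, jar_s below 0.02 m/s and distance of each of blue_l_center, blue_m_center from where it was at the start of the episode below 0.03 m); the robot touches nothing.
It fails at once if a jar is tipped over or carried far from upright (more than 40 degrees) (angle between any of jar_xl_center, jar_l_center, jar_m_center, jar_s_center, blue_l_center, blue_m_center's own z axis and vertical above 0.7 rad).
It fails at once if a blue-capped jar is moved more than 3 cm (distance of any of blue_l_center, blue_m_center from where it was at the start of the episode above 0.03 m).
It fails at once if an orange-capped jar is let go in the air, with its foot more than 3 cm above the bench ((height (world z) of jar_xl_center above 0.069 m and contact force between jar_xl and anything else below 0.05 N) or (height (world z) of jar_l_center above 0.068 m and contact force between jar_l and anything else below 0.05 N) or (height (world z) of jar_m_center above 0.067 m and contact force between jar_m and anything else below 0.05 N) or (height (world z) of jar_s_center above 0.066 m and contact force between jar_s and anything else below 0.05 N)).
It also fails if it takes over 120 s, if anything falls off the work surface, if the arm or the gripper's body presses on something with over 40 N, if the wrist force passes 120 N, or if a joint passes its speed limit or range.

## Robot

A 7-joint arm with a two-finger parallel gripper is mounted at the origin on the work surface. World frame = base frame: x ahead of the robot, y to its left, z up, the work surface at z = 0. Lengths are in m, angles in rad, forces in N, time in s.
With the tool pointing down it reaches from about 0.4 to 0.875 m from the base axis. Payload 4.4 kg.
Tool frame: the origin (TCP) lies at the very end of the fingers, on their centre line; the grasp point (between the pads) lies 19 mm behind it; z points along the fingers, y is the line along which they close (so a half turn about z gives the same grasp; the last joint's range is limited). The gripper opens to 85 mm and grips with 20 to 120 N. Pads are 22 mm wide; open, the fingers measure 114 mm over their backs; the gripper's body (76 mm by 85 mm) begins 54 mm behind the grasp point. The pads swing forward as they close: fully open they stand 13 mm farther back than shut.
Start: joints at [1.203, 0.628, 0.038, 1.517, -0.027, 0.996, -0.02], TCP at [0.193, -0.621, 0.231] pointing down, gripper open.
Joint ranges: [-3.06, 3.06], [-0.37, 2.12], [-1.25, 1.32], [0.18, 2.47], [-1.1, 4.24], [0.23, 1.98], [-2.94, 2.94]. Speed limits (rad/s): [2.57, 2.57, 3.14, 3.14, 3.14, 3.14, 3.14].

## Interface

Orientations are given as a rotation vector (axis times angle).
In Python, from bench import sense, eyes, arm gives the robot as it stands.
- The arm moves only by the tool play_rows, never from a script. Its arguments are lists of equal length, an entry for each row: "travel": the shift along the world's x, y, z in m, a list of three; "yaw": the turn about the world's z in rad. A call has exactly 8 rows; each row shifts and turns the commanded pose from where the row before left it; what a row does not reach is not made up. A row lasts 1/8 s, in which the tool goes at most 62.5 mm and 10.7 degrees, less where a joint would pass 70% of its speed; a pose out of reach is approached as far as the arm can. A call with a gripper value outside its range is refused whole. "jaw" is the opening, from 0 (shut) to 1 (fully open), set as the call begins (left out, the last holds). The fingers move at their own pace and stop on an object; "grip_force" is the grip in N (left out, the last holds). Time passes only in rows, so rows that do not move let the fingers close, or fill a call up. It gives the time, the measured TCP pose, the force, the opening and the grip force at its end, in the units of the state.
- sense(): the state, without advancing time (a new reading comes with each control period).
- eyes.capture(name): name is "side" or "top" or "wrist"; returns (picture, depth): 384x512x3 uint8, red, green, blue; 384x512 float32, m along the optical axis (not along the pixel's ray), 0 where there is no reading.
- eyes.camera_model(name): a dict with "fx", "fy", "cx", "cy" (pixels), "k1" (the pictures are not rectified: a ray, as slopes to the right and down, at radius r is drawn at 1 + k1 r^2 times it, then the intrinsics apply), "rvec" (rotation vector, rad) and "tvec" (3), from world to camera coordinates, as OpenCV has them; the wrist camera has in their place "mount" (4x4, takes a point from camera to tool coordinates, whose origin is the TCP and whose axes are the flange's). Camera axes: x right, y down, z forward; pixel columns grow to the right and rows downward; lengths in m; the calibration is good to about 2 mm. A picture is of the moment at which its call begins: read the wrist's pose just before it. camera_model takes no time and is no camera call.
- arm.finish_job(): hands the job in; it is judged then, once.
The state is a dict: "clock": time; "qpos": joint angles; "joint_velocities": joint speeds; "joint_efforts": joint torques, N m; "eef_pos": TCP position; "tcp_rot": TCP orientation; "force": force on the tool from outside, world axes, zero at the start; "ft_torque": the same for the moment, N m; "opening": finger opening in m; "finger_force": force on a finger pad.
Only numpy, scipy, OpenCV 4.12 (cv2) and the standard library are available. Lean on these libraries where they do the work, as an engineer would, in place of code of your own. Each camera call takes 0.05 s, during which the arm holds its last target. There are 200 camera calls.

## Working session

There is one attempt and no reset: what is moved stays moved. The work goes in short steps, Python scripts to look and compute and a tool call to move; the robot and the scene stay as the last step left them, time stands still between calls to the robot, and variables do not carry over. Pictures are saved under pics/ and viewed, at most 14 in all, crops included, and the job is handed in when it is done.

Besides the shell and the picture viewer there is one more tool, called after "Call:" as name(argument=value, ...) on one line, values as JSON. play_rows: Moves the arm, as the interface text tells. Its arguments: {"type":"object","properties":{"travel":{"type":"array","items":{"type":"array","items":{"type":"number"}}},"yaw":{"type":"array","items":{"type":"number"}},"jaw":{"type":"number"},"grip_force":{"type":"number"}},"required":["travel","yaw"]}

```bash
mkdir -p pics; ls; python3 - <<'E'
from bench import sense, eyes
import cv2,numpy as np
s=sense(); print({k:np.round(v,3).tolist() for k,v in s.items()})
for n in("top","side"):
    p,d=eyes.capture(n); cv2.imwrite(f"pics/{n}0.png",cv2.resize(p[...,::-1],(800,600),interpolation=cv2.INTER_CUBIC)); np.savez(f"{n}0.npz",p=p,d=d)
    print(eyes.camera_model(n))
E
```

```text
pics
{'clock': 0.0, 'qpos': [1.203, 0.629, 0.038, 1.518, -0.027, 0.996, -0.02], 'joint_velocities': [0.0, 0.001, -0.001, 0.0, -0.0, 0.001, -0.0], 'joint_efforts': [0.001, -56.339, 1.226, -19.344, 0.011, 0.011, 0.0], 'eef_pos': [0.193, -0.62, 0.23], 'tcp_rot': [-3.104, -0.472, 0.0], 'force': [-0.164, 0.047, -0.013], 'ft_torque': [0.007, 0.01, -0.003], 'finger_force': 0.0, 'opening': 0.085}
{'fx': 405.92931020621893, 'fy': 405.92931020621893, 'cx': 261.5720405950138, 'cy': 193.89460041593068, 'k1': -0.1348610298049314, 'rvec': array([ 2.091391  , -2.13431192,  0.23492896]), 'tvec': array([-0.08164756,  0.59134733,  1.22403858])}
{'fx': 352.25517690505507, 'fy': 352.25517690505507, 'cx': 256.9956804566458, 'cy': 185.16625962296555, 'k1': -0.06731545229261875, 'rvec': array([ 2.00957902, -0.87493498,  0.46095497]), 'tvec': array([-0.45234867,  0.26811046,  0.64600561])}
```

View pics/top0.png

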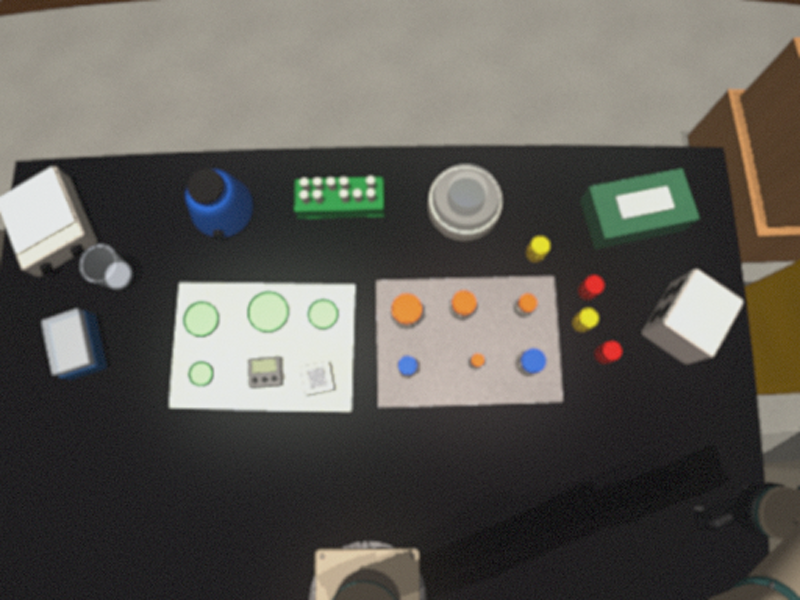

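View pics/side0.png

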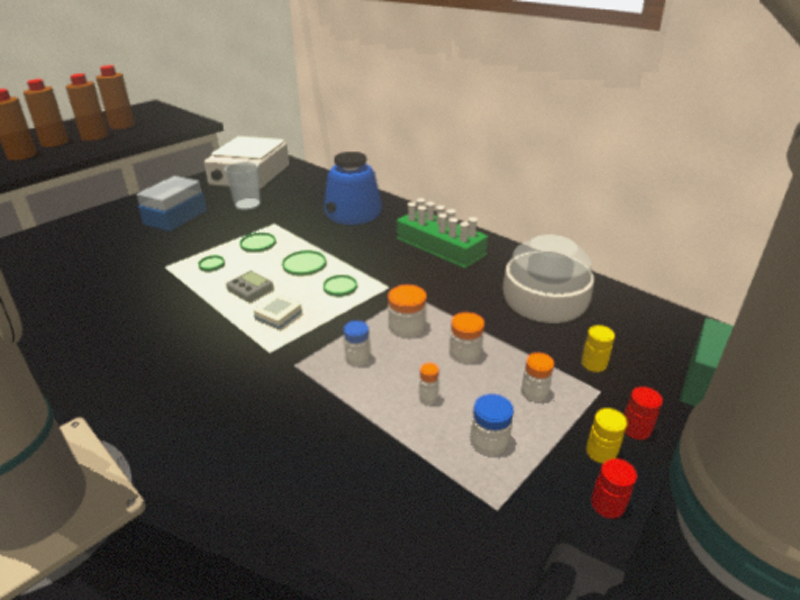

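The top view shows orange jars at about xl (407,310), l (463,303), m (527,303) and s (478,360). The blue jars are at (408,366) and (532,361). The dishes are l (201,319), xl (268,312), m (323,314) and s (201,374). The side view agrees.

```bash
cat > h.py <<'E'
import numpy as np, cv2
from bench import sense, eyes
from scipy.spatial.transform import Rotation as R
def pose(n,s=None):
    m=eyes.camera_model(n)
    if n=="wrist":
        T=np.eye(4);T[:3,:3]=R.from_rotvec(s["tcp_rot"]).as_matrix();T[:3,3]=s["eef_pos"]
        T=T@np.array(m["mount"]); return m,T[:3,:3],T[:3,3]
    Rc=R.from_rotvec(m["rvec"]).as_matrix(); return m,Rc.T,-Rc.T@m["tvec"]
def w(n,uv,z,s=None):
    m,Rw,o=pose(n,s)
    K=np.array([[m["fx"],0,m["cx"]],[0,m["fy"],m["cy"]],[0,0,1]])
    x=cv2.undistortPoints(np.array(uv,float).reshape(-1,1,2),K,np.array([m["k1"],0,0,0,0]))[:,0]
    d=np.c_[x,np.ones(len(x))]@Rw.T
    return o+d*((z-o[2])/d[:,2])[:,None]
def blobs(p,col,minA=15):
    h=cv2.cvtColor(p,cv2.COLOR_RGB2HSV)
    lo,hi={"orange":((5,150,100),(17,255,255)),"blue":((100,150,90),(125,255,255)),"green":((40,40,60),(80,255,255))}[col]
    n,l,st,c=cv2.connectedComponentsWithStats(cv2.inRange(h,lo,hi))
    return [(c[i],st[i],(l==i)) for i in range(1,n) if st[i][4]>=minA]
E
python3 - <<'E'
from h import *
for n in("top","side"):
    p=np.load(n+"0.npz")["p"]
    for col,z in(("orange",.065),("blue",.065),("green",.009)):
        for c,st,m in blobs(p,col):
            P=w(n,[c],z)[0]
            print(n,col,np.round(c*800/512),st[4],st[2:4],np.round(P,4))
print(eyes.camera_model("wrist"))
E
```

```text
top orange [464. 302.] 173 [15 16] [ 0.5884 -0.2051  0.065 ]
top orange [406. 308.] 277 [19 19] [ 0.5781 -0.0884  0.065 ]
top orange [527. 302.] 94 [11 12] [ 0.5857 -0.3347  0.065 ]
top orange [477. 360.] 44 [8 7] [ 0.4708 -0.2274  0.065 ]
top blue [218. 209.] 790 [39 41] [0.8015 0.3066 0.065 ]
top blue [533. 360.] 153 [14 14] [ 0.4667 -0.3396  0.065 ]
top blue [407. 365.] 80 [10 10] [ 0.4634 -0.0877  0.065 ]
top green [639. 205.] 1920 [75 51] [ 0.8174 -0.6167  0.009 ]
top green [339. 199.] 1261 [59 29] [0.8395 0.0538 0.009 ]
top green [267. 311.] 535 [27 27] [0.59   0.2065 0.009 ]
top green [322. 313.] 230 [20 20] [0.5842 0.0886 0.009 ]
top green [200. 318.] 408 [23 23] [0.5763 0.3513 0.009 ]
top green [200. 373.] 195 [15 16] [0.4596 0.3472 0.009 ]
side orange [109.  76.] 43 [16  6] [0.9683 2.093  0.065 ]
side orange [78. 86.] 50 [16  8] [0.8014 2.0085 0.065 ]
side orange [36. 91.] 56 [17  7] [0.6512 2.0761 0.065 ]
side orange [  7. 101.] 36 [11  6] [0.521  2.0127 0.065 ]
side orange [ 79. 107.] 21 [7 9] [0.6727 1.6306 0.065 ]
side orange [407. 297.] 370 [25 18] [ 0.5773 -0.0906  0.
[... 566 characters left out ...]
.] 380 [29 17] [0.5892 0.2054 0.009 ]
side green [211. 263.] 152 [18 11] [0.459  0.3457 0.009 ]
side green [339. 285.] 262 [23 14] [0.5821 0.0874 0.009 ]
side green [705. 359.] 939 [34 57] [ 0.831  -0.5029  0.009 ]
{'fx': 305.65369282644724, 'fy': 305.65369282644724, 'cx': 259.58046781663177, 'cy': 195.83172692133058, 'k1': -0.0013152560755032429, 'mount': array([[-5.16303684e-04, -9.65405109e-01, -2.60754116e-01,
         6.49622603e-02],
       [ 9.99999840e-01, -4.37739785e-04, -3.59370651e-04,
         3.41036293e-04],
       [ 2.32795812e-04, -2.60754260e-01,  9.65405180e-01,
        -1.43063053e-01],
       [ 0.00000000e+00,  0.00000000e+00,  0.00000000e+00,
         1.00000000e+00]])}
```

Call:
play_rows(travel=[[0.022,0.026,0],[0.022,0.026,0],[0.022,0.026,0],[0.022,0.026,0],[0.022,0.026,0],[0.022,0.026,0],[0.022,0.026,0],[0.022,0.026,0]], yaw=[-0.038,-0.038,-0.038,-0.038,-0.038,-0.038,-0.038,-0.036], jaw=1, grip_force=40)

```text
clock: 1.1
eef_pos: [0.3697, -0.4115, 0.231]
tcp_rot: [-3.141, 0.002, 0.001]
force: [0.6, -0.7, -0.2]
opening: 0.0851
finger_force: 0.0
```

Call:
play_rows(travel=[[0.022,0.026,0],[0.022,0.026,0],[0.022,0.026,0],[0.022,0.026,0],[0.022,0.026,0],[0.022,0.026,0],[0.022,0.026,0],[0,0,0]], yaw=[0,0,0,0,0,0,0,0])

```text
clock: 2.1
eef_pos: [0.5251, -0.2271, 0.2308]
tcp_rot: [-3.14, -0.009, -0.001]
force: [0.8, -0.8, 0.6]
opening: 0.0854
finger_force: 0.0
```

```bash
cat > look.py <<'E'
from h import *
import sys
s=sense(); p,d=eyes.capture("wrist"); np.savez("last.npz",p=p,d=d)
if len(sys.argv)>1: cv2.imwrite(f"pics/{sys.argv[1]}.png",p[...,::-1])
print(s["clock"],np.round(s["eef_pos"],4),np.round(s["tcp_rot"],3),np.round(s["force"],2))
for col,z in(("orange",.066),("blue",.066),("green",.009)):
    for c,st,m in blobs(p,col,80): 
        # fit plane centre from the blob's min enclosing circle on the plane
        cn,_=cv2.findContours(m.astype(np.uint8),cv2.RETR_EXTERNAL,cv2.CHAIN_APPROX_NONE)
        if st[0]<2 or st[1]<2 or st[0]+st[2]>510 or st[1]+st[3]>382: continue
        q=w("wrist",max(cn,key=len)[:,0],z,s)[:,:2].astype(np.float32)
        (cx,cy),r=cv2.minEnclosingCircle(q)
        print(col,np.round(c),np.round(w("wrist",[c],z,s)[0,:2],4),"circ",np.round([cx,cy,r],4))
E
python3 look.py w1
```

```text
2.1 [ 0.5251 -0.2271  0.2308] [-3.14e+00 -9.00e-03 -1.00e-03] [ 0.8  -0.85  0.57]
orange [237. 112.] [ 0.5917 -0.2052] circ [ 0.591  -0.2053  0.0253]
orange [117. 122.] [ 0.581  -0.0873] circ [ 0.5807 -0.0875  0.0322]
orange [371. 115.] [ 0.5892 -0.3354] circ [ 0.5892 -0.3349  0.0196]
orange [261. 224.] [ 0.476  -0.2288] circ [ 0.4769 -0.2279  0.0149]
blue [365. 227.] [ 0.4726 -0.3409] circ [ 0.4697 -0.3408  0.0252]
blue [131. 231.] [ 0.4668 -0.0886] circ [ 0.4666 -0.0887  0.019 ]
```

View pics/w1.png

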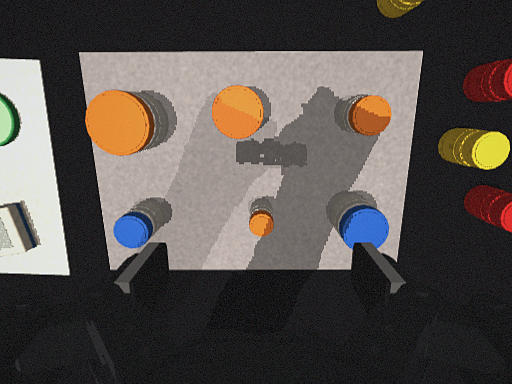

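The wrist picture shows the orange jars at xl (118,122), l (237,112), m (371,115) and s (261,224), and the blue jars at (131,231) and (365,227). The fitted radii match the jar sizes, so I'm moving over the XL jar.

Call:
play_rows(travel=[[0.007,0.0175,0],[0.007,0.0175,0],[0.007,0.0175,0],[0.007,0.0175,0],[0.007,0.0175,-0.02],[0.007,0.0175,-0.02],[0.007,0.0175,-0.02],[0.006,0.0175,-0.02]], yaw=[0,0,0,0,0,0,0,0])

```text
clock: 3.15
eef_pos: [0.5788, -0.0891, 0.1507]
tcp_rot: [-3.142, -0.001, -0.001]
force: [0.5, -0.0, -0.7]
opening: 0.0857
finger_force: 0.0
```

```bash
python3 look.py w2
```

```text
3.15 [ 0.5788 -0.0891  0.1507] [-3.142e+00 -1.000e-03 -1.000e-03] [ 0.46 -0.01 -0.74]
orange [410. 183.] [ 0.5923 -0.2048] circ [ 0.5932 -0.2043  0.0272]
orange [257. 197.] [ 0.5811 -0.0878] circ [ 0.5804 -0.0879  0.0321]
blue [257. 320.] [ 0.4705 -0.0874] circ [ 0.4677 -0.0874  0.0189]
green [ 71. 179.] [0.584  0.0899] circ [0.5828 0.0908 0.0341]
```

View pics/w2.png

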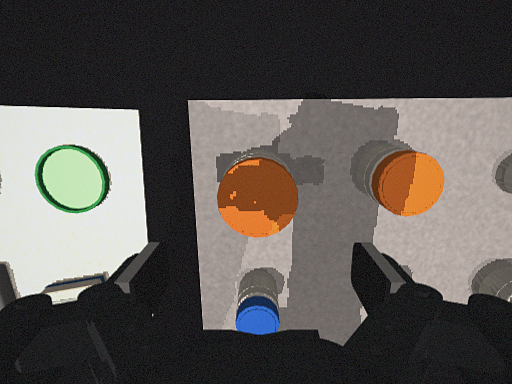

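XL cap is at (257,197), directly under the tool, and the fingers at columns ~140 and ~370 straddle it. Descending.

Call:
play_rows(travel=[[0.001,0,-0.022],[0,0,-0.022],[0,0,-0.02],[0,0,-0.018],[0,0,-0.016],[0,0,-0.016],[0,0,-0.014],[0,0,0]], yaw=[0,0,0,0,0,0,0,0])

```text
clock: 4.2
eef_pos: [0.5784, -0.0905, 0.0221]
tcp_rot: [-3.141, 0.0, 0.003]
force: [0.2, -0.1, -0.4]
opening: 0.0853
finger_force: 0.0
```

Call:
play_rows(travel=[[0.002,0.0025,0],[0,0,0],[0,0,0],[0,0,0],[0,0,0],[0,0,0],[0,0,0],[0,0,0]], yaw=[0,0,0,0,0,0,0,0], jaw=0, grip_force=40)

```text
clock: 5.2
eef_pos: [0.5822, -0.0877, 0.0242]
tcp_rot: [-3.141, -0.0, -0.003]
force: [-0.2, 2.0, 6.8]
opening: 0.0626
finger_force: 44.7
```

Call:
play_rows(travel=[[0,0,0.005],[0,0,0.01],[0,0,0.015],[0,0,0.02],[0,0,0.02],[0,0,0.02],[0,0,0.02],[0,0,0.01]], yaw=[0,0,0,0,0,0,0,0])

```text
clock: 6.2
eef_pos: [0.5818, -0.0884, 0.1452]
tcp_rot: [3.141, -0.001, 0.004]
force: [0.2, -0.7, -1.3]
opening: 0.0624
finger_force: 44.5
```

Call:
play_rows(travel=[[0.001,0.015,0],[0.001,0.025,0],[0.001,0.03,0],[0.001,0.03,0],[0.001,0.03,0],[0.001,0.03,0],[0.001,0.02,0],[0.001,0.01,0]], yaw=[0,0,0,0,0,0,0,0])

```text
clock: 7.2
eef_pos: [0.5887, 0.1037, 0.1427]
tcp_rot: [-3.141, -0.003, 0.002]
force: [0.1, 0.0, -2.9]
opening: 0.0628
finger_force: 44.5
```

```bash
python3 look.py w3
```

```text
7.2 [0.5887 0.1037 0.1427] [-3.141e+00 -3.000e-03  2.000e-03] [ 0.11  0.02 -2.89]
orange [259. 278.] [0.5261 0.1032] circ [0.5117 0.1032 0.072 ]
green [144. 186.] [0.5882 0.211 ] circ [0.5903 0.2086 0.0462]
green [279. 175.] [0.5989 0.0852] circ [0.5835 0.0891 0.0333]
```

View pics/w3.png

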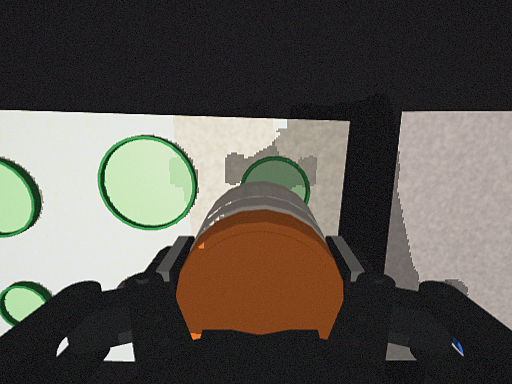

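Dish XL is at pixel (148,183) with a clear rim, and the jar is held upright in front of the camera.

Call:
play_rows(travel=[[0.002,0.01,0],[0,0.018,0],[0,0.02,0],[0,0.02,0],[0,0.018,0],[0,0.012,0],[0,0.005,0],[0,0,0]], yaw=[0,0,0,0,0,0,0,0])

```text
clock: 8.25
eef_pos: [0.5912, 0.2047, 0.1433]
tcp_rot: [3.141, -0.0, -0.0]
force: [0.5, 0.1, -2.9]
opening: 0.0627
finger_force: 44.5
```

Call:
play_rows(travel=[[0,0,-0.015],[0,0,-0.02],[0,0,-0.02],[0,0,-0.02],[0,0,-0.015],[0,0,-0.01],[0,0,-0.005],[0,0,0]], yaw=[0,0,0,0,0,0,0,0])

```text
clock: 9.25
eef_pos: [0.5913, 0.2049, 0.0383]
tcp_rot: [-3.142, 0.0, -0.0]
force: [-0.7, -0.3, -1.6]
opening: 0.0627
finger_force: 44.5
```

Call:
play_rows(travel=[[0,0.002,-0.002],[0,0,-0.002],[0,0,-0.002],[0,0,-0.0015],[0,0,-0.0015],[0,0,-0.001],[0,0,0],[0,0,0]], yaw=[0,0,0,0,0,0,0,0])

```text
clock: 10.25
eef_pos: [0.5913, 0.2069, 0.0283]
tcp_rot: [3.142, -0.0, 0.0]
force: [0.7, -0.6, -2.2]
opening: 0.0631
finger_force: 44.5
```

Call:
play_rows(travel=[[0,0,-0.0005],[0,0,-0.0005],[0,0,-0.0005],[0,0,-0.0005],[0,0,0],[0,0,0],[0,0,0],[0,0,0]], yaw=[0,0,0,0,0,0,0,0])

```text
clock: 11.25
eef_pos: [0.5913, 0.2069, 0.0282]
tcp_rot: [-3.141, 0.0, -0.001]
force: [-5.0, -0.9, 12.5]
opening: 0.0629
finger_force: 45.9
```

Call:
play_rows(travel=[[0,0,0.001],[0,0,0],[0,0,0],[0,0,0],[0,0,0],[0,0,0],[0,0,0],[0,0,0]], yaw=[0,0,0,0,0,0,0,0], jaw=1)

```text
clock: 12.25
eef_pos: [0.5912, 0.2069, 0.0273]
tcp_rot: [-3.142, 0.0, -0.0]
force: [-0.2, 0.1, 0.5]
opening: 0.0853
finger_force: 0.0
```

Call:
play_rows(travel=[[0,0,0.005],[0,0,0.01],[0,0,0.02],[0,0,0.02],[0,0,0.02],[0,0,0.02],[0,0,0.015],[0,0,0.005]], yaw=[0,0,0,0,0,0,0,0])

```text
clock: 13.25
eef_pos: [0.5919, 0.2071, 0.1441]
tcp_rot: [-3.141, 0.0, -0.004]
force: [-0.6, 0.0, -0.1]
opening: 0.0854
finger_force: 0.0
```

```bash
sed -i 's/blobs(p,col,80)/blobs(p,col,80)/' look.py; python3 look.py w4
```

```text
13.25 [0.5919 0.2071 0.1441] [-3.141  0.    -0.004] [-0.63  0.02 -0.09]
orange [260. 206.] [0.5893 0.2064] circ [0.5887 0.2061 0.0329]
green [257. 164.] [0.6127 0.2091] circ [0.5896 0.2077 0.0455]
green [105. 201.] [0.5775 0.3531] circ [0.5755 0.3537 0.0401]
green [384. 194.] [0.5839 0.0893] circ [0.583  0.0891 0.0342]
```

View pics/w4.png

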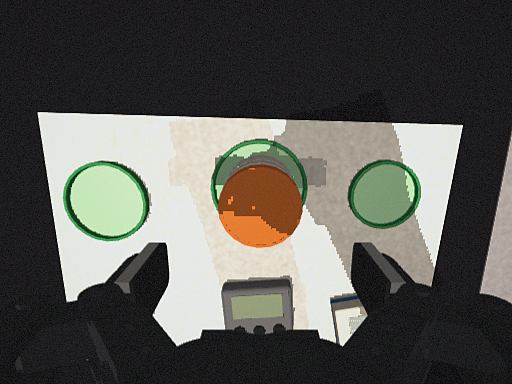

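XL jar (260,206) is standing inside its dish, about 1 mm off centre. Dishes l (105,201) and m (384,194) are visible too. Next is jar L.

Call:
play_rows(travel=[[0,-0.03,0],[0,-0.055,0],[0,-0.06,0],[0,-0.06,0],[0,-0.06,0],[0,-0.06,0],[0,-0.05,0],[0,-0.03,0]], yaw=[0,0,0,0,0,0,0,0])

```text
clock: 14.3
eef_pos: [0.59, -0.2019, 0.1416]
tcp_rot: [3.14, -0.006, -0.002]
force: [0.9, -0.3, -0.4]
opening: 0.0851
finger_force: 0.0
```

```bash
python3 look.py
```

```text
14.3 [ 0.59   -0.2019  0.1416] [ 3.14e+00 -6.00e-03 -2.00e-03] [ 0.95 -0.31 -0.41]
orange [263. 199.] [ 0.5932 -0.2052] circ [ 0.5924 -0.2055  0.026 ]
orange [418. 194.] [ 0.597  -0.3201] circ [ 0.5922 -0.3284  0.0194]
orange [458. 198.] [ 0.5938 -0.3497] circ [ 0.5934 -0.3464  0.0139]
orange [443. 197.] [ 0.5945 -0.3386] circ [ 0.5936 -0.3385  0.0108]
orange [290. 321.] [ 0.488  -0.2271] circ [ 0.4856 -0.2276  0.0141]
```

Call:
play_rows(travel=[[0.001,-0.004,-0.02],[0,0,-0.02],[0,0,-0.02],[0,0,-0.02],[0,0,-0.017],[0,0,-0.015],[0,0,-0.009],[0,0,0]], yaw=[0,0,0,0,0,0,0,0])

```text
clock: 15.35
eef_pos: [0.5919, -0.202, 0.0207]
tcp_rot: [-3.141, 0.001, 0.001]
force: [0.1, 0.5, -0.3]
opening: 0.0851
finger_force: 0.0
```

Call:
play_rows(travel=[[0,-0.003,0.002],[0,0,0],[0,0,0],[0,0,0],[0,0,0],[0,0,0],[0,0,0],[0,0,0]], yaw=[0,0,0,0,0,0,0,0], jaw=0, grip_force=35)

```text
clock: 16.35
eef_pos: [0.5928, -0.2059, 0.0246]
tcp_rot: [3.141, -0.001, 0.003]
force: [-0.9, -0.9, 5.8]
opening: 0.0511
finger_force: 36.2
```

Call:
play_rows(travel=[[0,0,0.005],[0,0,0.01],[0,0,0.02],[0,0,0.02],[0,0,0.02],[0,0,0.02],[0,0,0.02],[0,0,0.01]], yaw=[0,0,0,0,0,0,0,0])

```text
clock: 17.35
eef_pos: [0.5931, -0.2054, 0.1508]
tcp_rot: [3.141, -0.001, 0.005]
force: [-0.2, 0.2, -1.4]
opening: 0.0505
finger_force: 36.7
```

Call:
play_rows(travel=[[0,0.02,0],[0,0.035,0],[0,0.045,0],[0,0.045,0],[0,0.045,0],[0,0.045,0],[0,0.045,0],[0,0.045,0]], yaw=[0,0,0,0,0,0,0,0])

```text
clock: 18.35
eef_pos: [0.5906, 0.1231, 0.1474]
tcp_rot: [-3.141, -0.002, 0.003]
force: [0.0, 0.3, -1.0]
opening: 0.0506
finger_force: 36.7
```

Call:
play_rows(travel=[[-0.002,0.045,0],[-0.002,0.045,0],[-0.002,0.045,0],[-0.002,0.04,0],[-0.002,0.03,0],[-0.002,0.02,0],[-0.002,0.007,0],[-0.001,0,0]], yaw=[0,0,0,0,0,0,0,0])

```text
clock: 19.35
eef_pos: [0.5769, 0.3513, 0.148]
tcp_rot: [3.141, -0.001, -0.001]
force: [-0.6, -0.6, -2.0]
opening: 0.0507
finger_force: 36.7
```

```bash
python3 look.py w5
```

```text
19.35 [0.5769 0.3513 0.148 ] [ 3.141e+00 -1.000e-03 -1.000e-03] [-0.57 -0.56 -1.99]
orange [454. 185.] [0.5896 0.2033] circ [0.5904 0.2047 0.0348]
orange [260. 282.] [0.5077 0.3506] circ [0.5019 0.3504 0.059 ]
green [397. 161.] [0.5994 0.2231] circ [0.5902 0.2082 0.0462]
green [257. 173.] [0.5875 0.3529] circ [0.5762 0.3527 0.0394]
```

Call:
play_rows(travel=[[0,0.001,-0.02],[0,0,-0.025],[0,0,-0.025],[0,0,-0.02],[0,0,-0.013],[0,0,-0.007],[0,0,-0.003],[0,0,0]], yaw=[0,0,0,0,0,0,0,0])

```text
clock: 20.4
eef_pos: [0.5775, 0.3531, 0.0357]
tcp_rot: [-3.141, 0.0, -0.001]
force: [-0.3, 0.4, -2.2]
opening: 0.0506
finger_force: 36.7
```

Call:
play_rows(travel=[[0,0,-0.001],[0,0,-0.001],[0,0,-0.0005],[0,0,-0.0005],[0,0,0],[0,0,0],[0,0,0],[0,0,0]], yaw=[0,0,0,0,0,0,0,0])

```text
clock: 21.4
eef_pos: [0.5772, 0.3529, 0.0323]
tcp_rot: [3.142, -0.0, 0.0]
force: [0.3, 0.2, -0.0]
opening: 0.0507
finger_force: 36.7
```

Call:
play_rows(travel=[[0,0,-0.001],[0,0,-0.001],[0,0,-0.001],[0,0,-0.0005],[0,0,0],[0,0,0],[0,0,0],[0,0,0]], yaw=[0,0,0,0,0,0,0,0])

```text
clock: 22.4
eef_pos: [0.5773, 0.3529, 0.0289]
tcp_rot: [-3.142, 0.0, -0.0]
force: [0.3, 0.5, -1.4]
opening: 0.051
finger_force: 36.7
```

Call:
play_rows(travel=[[0,0,-0.0005],[0,0,-0.0005],[0,0,0],[0,0,0],[0,0,0],[0,0,0],[0,0,0],[0,0,0]], yaw=[0,0,0,0,0,0,0,0])

```text
clock: 23.4
eef_pos: [0.5773, 0.3529, 0.0286]
tcp_rot: [-3.141, 0.0, -0.0]
force: [-0.8, -0.9, 4.8]
opening: 0.0504
finger_force: 37.3
```

Contact. Releasing.

Call:
play_rows(travel=[[0,0,0],[0,0,0],[0,0,0],[0,0,0],[0,0,0],[0,0,0],[0,0,0],[0,0,0]], yaw=[0,0,0,0,0,0,0,0], jaw=1)

```text
clock: 24.4
eef_pos: [0.5772, 0.3529, 0.0278]
tcp_rot: [3.142, -0.0, 0.0]
force: [-0.7, -0.2, -0.3]
opening: 0.0856
finger_force: 0.0
```

Call:
play_rows(travel=[[0,0,0.005],[0,0,0.01],[0,0,0.02],[0,0,0.02],[0,0,0.02],[0,0,0.02],[0,0,0.015],[0,0,0.008]], yaw=[0,0,0,0,0,0,0,0])

```text
clock: 25.4
eef_pos: [0.5775, 0.3531, 0.1471]
tcp_rot: [-3.141, 0.0, -0.002]
force: [0.3, -0.9, -0.5]
opening: 0.0852
finger_force: 0.0
```

```bash
python3 look.py
```

```text
25.4 [0.5775 0.3531 0.1471] [-3.141e+00  0.000e+00 -2.000e-03] [ 0.31 -0.85 -0.53]
orange [458. 186.] [0.5896 0.2033] circ [0.5903 0.2049 0.035 ]
orange [260. 204.] [0.5759 0.3525] circ [0.5757 0.3523 0.0265]
green [400. 162.] [0.5991 0.2227] circ [0.59   0.2077 0.0462]
green [260. 168.] [0.5935 0.3527] circ [0.5761 0.3527 0.0396]
green [265. 295.] [0.4592 0.3473] circ [0.4584 0.3472 0.0283]
```

L is centred in its dish. Next is jar M.

Call:
play_rows(travel=[[0.001,-0.025,0],[0.001,-0.045,0],[0.001,-0.05,0],[0.001,-0.05,0],[0.001,-0.05,0],[0.001,-0.05,0],[0.001,-0.05,0],[0.001,-0.05,0]], yaw=[0,0,0,0,0,0,0,0])

```text
clock: 26.45
eef_pos: [0.5834, -0.0209, 0.145]
tcp_rot: [3.14, -0.003, -0.004]
force: [0.3, -0.2, 0.1]
opening: 0.0856
finger_force: 0.0
```

Call:
play_rows(travel=[[0.001,-0.05,0],[0.001,-0.05,0],[0.001,-0.05,0],[0,-0.05,0],[0,-0.05,0],[0,-0.04,0],[0,-0.02,0],[0,-0.008,0]], yaw=[0,0,0,0,0,0,0,0])

```text
clock: 27.45
eef_pos: [0.5869, -0.3361, 0.1451]
tcp_rot: [-3.141, 0.003, 0.002]
force: [-0.1, -0.4, 0.7]
opening: 0.0854
finger_force: 0.0
```

```bash
python3 look.py w6
```

```text
27.45 [ 0.5869 -0.3361  0.1451] [-3.141e+00  3.000e-03  2.000e-03] [-0.06 -0.43  0.69]
orange [260. 196.] [ 0.5915 -0.3368] circ [ 0.5909 -0.3364  0.0198]
blue [265. 318.] [ 0.4852 -0.3405] circ [ 0.4785 -0.3411  0.0249]
```

View pics/w6.png

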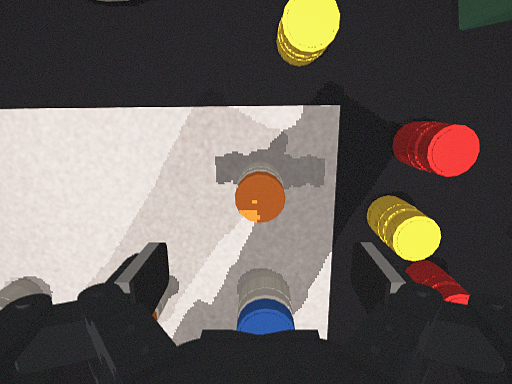

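Jar M is at (260,196) under the tool. The yellow and red look-alikes are well to the right of the finger at column ~380.

Call:
play_rows(travel=[[0.003,0,-0.02],[0,0,-0.02],[0,0,-0.022],[0,0,-0.02],[0,0,-0.017],[0,0,-0.014],[0,0,-0.009],[0,0,0]], yaw=[0,0,0,0,0,0,0,0])

```text
clock: 28.5
eef_pos: [0.5909, -0.335, 0.0232]
tcp_rot: [-3.141, 0.0, 0.001]
force: [-0.2, -0.5, 0.1]
opening: 0.0857
finger_force: 0.0
```

Call:
play_rows(travel=[[0,0,0],[0,0,0],[0,0,0],[0,0,0],[0,0,0],[0,0,0],[0,0,0],[0,0,0]], yaw=[0,0,0,0,0,0,0,0], jaw=0, grip_force=30)

```text
clock: 29.5
eef_pos: [0.5917, -0.3355, 0.0247]
tcp_rot: [3.141, -0.0, 0.002]
force: [-1.1, -0.2, 5.8]
opening: 0.0385
finger_force: 30.5
```

Call:
play_rows(travel=[[0,0,0.005],[0,0,0.01],[0,0,0.02],[0,0,0.02],[0,0,0.02],[0,0,0.02],[0,0,0.02],[0,0,0.01]], yaw=[0,0,0,0,0,0,0,0])

```text
clock: 30.5
eef_pos: [0.5918, -0.3355, 0.1507]
tcp_rot: [3.141, -0.0, 0.003]
force: [1.5, -0.5, -1.5]
opening: 0.0387
finger_force: 30.4
```

Call:
play_rows(travel=[[-0.001,0.015,0],[-0.001,0.03,0],[-0.001,0.035,0],[-0.001,0.035,0],[-0.001,0.035,0],[-0.001,0.035,0],[-0.001,0.035,0],[-0.001,0.035,0]], yaw=[0,0,0,0,0,0,0,0])

```text
clock: 31.5
eef_pos: [0.582, -0.0775, 0.1479]
tcp_rot: [-3.141, -0.001, 0.003]
force: [1.0, 0.0, -0.8]
opening: 0.0387
finger_force: 30.4
```

Call:
play_rows(travel=[[0,0.035,0],[0,0.035,0],[0,0.035,0],[0,0.03,0],[0,0.02,0],[0,0.01,0],[0,0.005,0],[0,0,0]], yaw=[0,0,0,0,0,0,0,0])

```text
clock: 32.5
eef_pos: [0.5833, 0.0891, 0.1487]
tcp_rot: [3.141, -0.002, -0.0]
force: [0.1, -0.4, -1.1]
opening: 0.0391
finger_force: 30.4
```

```bash
python3 look.py
```

```text
32.5 [0.5833 0.0891 0.1487] [ 3.141e+00 -2.000e-03 -0.000e+00] [ 0.07 -0.4  -1.08]
orange [102. 194.] [0.5893 0.209 ] circ [0.59   0.2083 0.0341]
orange [260. 287.] [0.5085 0.0886] circ [0.5082 0.0887 0.0467]
blue [472. 316.] [ 0.4804 -0.0936] circ [ 0.4788 -0.0929  0.0118]
green [147. 165.] [0.6019 0.1932] circ [0.5901 0.2078 0.0458]
green [258. 180.] [0.5877 0.0896] circ [0.5829 0.0897 0.0335]
```

Aligned. Descending.

Call:
play_rows(travel=[[0.001,0,-0.02],[0,0,-0.025],[0,0,-0.025],[0,0,-0.02],[0,0,-0.013],[0,0,-0.009],[0,0,-0.004],[0,0,0]], yaw=[0,0,0,0,0,0,0,0])

```text
clock: 33.55
eef_pos: [0.5844, 0.0899, 0.033]
tcp_rot: [-3.142, 0.0, -0.0]
force: [-0.6, -0.4, -1.2]
opening: 0.0386
finger_force: 30.4
```

Call:
play_rows(travel=[[0,0,-0.001],[0,0,-0.001],[0,0,-0.0005],[0,0,-0.0005],[0,0,0],[0,0,0],[0,0,0],[0,0,0]], yaw=[0,0,0,0,0,0,0,0])

```text
clock: 34.55
eef_pos: [0.5842, 0.0899, 0.0298]
tcp_rot: [3.142, -0.0, 0.0]
force: [-0.9, -0.0, -1.3]
opening: 0.0386
finger_force: 30.4
```

Call:
play_rows(travel=[[0,0,-0.001],[0,0,-0.0005],[0,0,-0.0005],[0,0,0],[0,0,0],[0,0,0],[0,0,0],[0,0,0]], yaw=[0,0,0,0,0,0,0,0])

```text
clock: 35.55
eef_pos: [0.5843, 0.0899, 0.0286]
tcp_rot: [-3.141, 0.0, -0.0]
force: [-2.4, -0.1, 7.6]
opening: 0.0391
finger_force: 31.2
```

Call:
play_rows(travel=[[0,0,0],[0,0,0],[0,0,0],[0,0,0],[0,0,0],[0,0,0],[0,0,0],[0,0,0]], yaw=[0,0,0,0,0,0,0,0], jaw=1)

```text
clock: 36.55
eef_pos: [0.5842, 0.0899, 0.0278]
tcp_rot: [3.142, -0.0, 0.0]
force: [0.3, -0.1, 0.4]
opening: 0.0854
finger_force: 0.0
```

Call:
play_rows(travel=[[0,0,0.005],[0,0,0.01],[0,0,0.02],[0,0,0.02],[0,0,0.02],[0,0,0.02],[0,0,0.015],[0,0,0.008]], yaw=[0,0,0,0,0,0,0,0])

```text
clock: 37.55
eef_pos: [0.5846, 0.0899, 0.147]
tcp_rot: [-3.141, 0.0, -0.002]
force: [-0.0, 0.1, -1.0]
opening: 0.0855
finger_force: 0.0
```

```bash
python3 look.py
```

```text
37.55 [0.5846 0.0899 0.147 ] [-3.141e+00  0.000e+00 -2.000e-03] [-0.03  0.14 -1.  ]
orange [103. 196.] [0.5894 0.2088] circ [0.5894 0.2074 0.0342]
orange [260. 205.] [0.5824 0.0893] circ [0.5825 0.0892 0.0204]
green [148. 166.] [0.6023 0.1934] circ [0.59   0.2078 0.0458]
green [259. 173.] [0.5956 0.0896] circ [0.5832 0.0895 0.0336]
```

M is centred. Next is jar S.

Call:
play_rows(travel=[[-0.005,-0.02,0],[-0.008,-0.025,0],[-0.008,-0.03,0],[-0.008,-0.03,0],[-0.008,-0.03,0],[-0.008,-0.03,0],[-0.008,-0.03,0],[-0.008,-0.03,0]], yaw=[0,0,0,0,0,0,0,0])

```text
clock: 38.6
eef_pos: [0.5212, -0.1376, 0.145]
tcp_rot: [3.141, -0.003, -0.004]
force: [0.5, -0.8, 0.2]
opening: 0.0852
finger_force: 0.0
```

Call:
play_rows(travel=[[-0.008,-0.025,0],[-0.008,-0.02,0],[-0.008,-0.02,0],[-0.008,-0.015,0],[-0.008,-0.01,0],[-0.007,-0.005,0],[-0.001,0,0],[0,0,0]], yaw=[0,0,0,0,0,0,0,0])

```text
clock: 39.6
eef_pos: [0.4755, -0.2294, 0.1459]
tcp_rot: [-3.141, -0.001, -0.001]
force: [0.2, -0.4, -0.4]
opening: 0.0856
finger_force: 0.0
```

```bash
python3 look.py w7
```

```text
39.6 [ 0.4755 -0.2294  0.1459] [-3.141e+00 -1.000e-03 -1.000e-03] [ 0.17 -0.38 -0.44]
orange [259. 201.] [ 0.4762 -0.2291] circ [ 0.476  -0.2291  0.0141]
blue [404. 208.] [ 0.4706 -0.3406] circ [ 0.4706 -0.3389  0.0275]
blue [ 77. 213.] [ 0.467  -0.0895] circ [ 0.4688 -0.0912  0.0225]
```

View pics/w7.png

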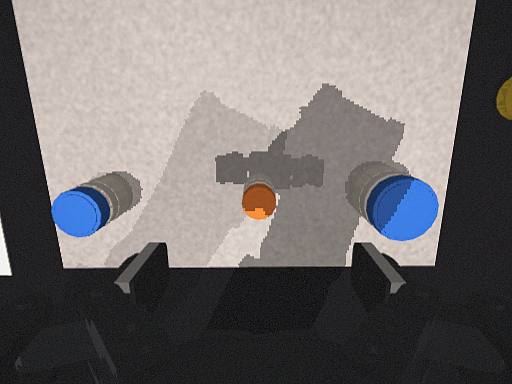

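Jar S (259,201) is directly below. The blue jars at (80,213) and (404,208) are clear of the open fingers.

Call:
play_rows(travel=[[0,0,-0.02],[0,0,-0.02],[0,0,-0.022],[0,0,-0.02],[0,0,-0.017],[0,0,-0.014],[0,0,-0.01],[0,0,0]], yaw=[0,0,0,0,0,0,0,0])

```text
clock: 40.65
eef_pos: [0.4749, -0.2299, 0.0222]
tcp_rot: [-3.141, 0.0, 0.001]
force: [-0.3, 0.8, -0.4]
opening: 0.0853
finger_force: 0.0
```

Call:
play_rows(travel=[[0,0,0],[0,0,0],[0,0,0],[0,0,0],[0,0,0],[0,0,0],[0,0,0],[0,0,0]], yaw=[0,0,0,0,0,0,0,0], jaw=0, grip_force=25)

```text
clock: 41.65
eef_pos: [0.4755, -0.2302, 0.0232]
tcp_rot: [3.141, -0.0, 0.001]
force: [-1.3, 0.9, 6.4]
opening: 0.0268
finger_force: 25.4
```

Call:
play_rows(travel=[[0,0,0.005],[0,0,0.01],[0,0,0.02],[0,0,0.02],[0,0,0.02],[0,0,0.02],[0,0,0.02],[0,0,0.01]], yaw=[0,0,0,0,0,0,0,0])

```text
clock: 42.65
eef_pos: [0.4756, -0.2304, 0.1492]
tcp_rot: [3.141, -0.001, 0.003]
force: [0.7, -0.0, -1.0]
opening: 0.0271
finger_force: 25.1
```

Call:
play_rows(travel=[[0,0.02,0],[0,0.035,0],[0,0.045,0],[0,0.045,0],[0,0.045,0],[0,0.045,0],[0,0.045,0],[0,0.045,0]], yaw=[0,0,0,0,0,0,0,0])

```text
clock: 43.65
eef_pos: [0.4735, 0.0976, 0.147]
tcp_rot: [-3.142, -0.002, 0.003]
force: [1.4, -0.0, -0.1]
opening: 0.027
finger_force: 25.1
```

Call:
play_rows(travel=[[-0.003,0.045,0],[-0.003,0.045,0],[-0.003,0.045,0],[-0.003,0.045,0],[-0.002,0.035,0],[-0.002,0.025,0],[-0.001,0.012,0],[0,0,0]], yaw=[0,0,0,0,0,0,0,0])

```text
clock: 44.65
eef_pos: [0.457, 0.3474, 0.1471]
tcp_rot: [3.141, 0.002, -0.002]
force: [1.7, -0.1, 0.5]
opening: 0.0267
finger_force: 25.1
```

```bash
python3 look.py w8
```

```text
44.65 [0.457  0.3474 0.1471] [ 3.141e+00  2.000e-03 -2.000e-03] [ 1.66 -0.13  0.48]
orange [260. 287.] [0.3835 0.3465] circ [0.3844 0.3479 0.035 ]
green [263.  62.] [0.564  0.3441] circ [0.5766 0.3526 0.0395]
green [259. 182.] [0.4598 0.3473] circ [0.4588 0.3474 0.0275]
```

View pics/w8.png

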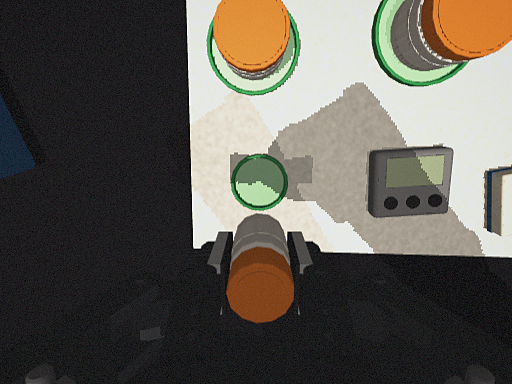

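Dish S at (259,182) is straight below the held jar (260,287). L (253,40) and XL (470,20) are standing in their dishes. Descending.

Call:
play_rows(travel=[[0.002,0,-0.02],[0,0,-0.025],[0,0,-0.025],[0,0,-0.02],[0,0,-0.013],[0,0,-0.009],[0,0,-0.004],[0,0,0]], yaw=[0,0,0,0,0,0,0,0])

```text
clock: 45.7
eef_pos: [0.4604, 0.3469, 0.032]
tcp_rot: [-3.141, 0.001, -0.0]
force: [0.3, 0.5, 0.4]
opening: 0.027
finger_force: 25.1
```

Call:
play_rows(travel=[[0,0,-0.001],[0,0,-0.001],[0,0,-0.0005],[0,0,-0.0005],[0,0,0],[0,0,0],[0,0,0],[0,0,0]], yaw=[0,0,0,0,0,0,0,0])

```text
clock: 46.7
eef_pos: [0.4602, 0.3469, 0.0288]
tcp_rot: [-3.142, 0.0, -0.0]
force: [1.0, 0.2, -0.6]
opening: 0.0268
finger_force: 25.1
```

Call:
play_rows(travel=[[0,0,-0.0005],[0,0,-0.0005],[0,0,-0.0005],[0,0,-0.0005],[0,0,0],[0,0,0],[0,0,0],[0,0,0]], yaw=[0,0,0,0,0,0,0,0])

```text
clock: 47.7
eef_pos: [0.4603, 0.3469, 0.0273]
tcp_rot: [-3.141, 0.0, -0.0]
force: [-1.3, -0.9, 5.8]
opening: 0.0272
finger_force: 25.5
```

Contact. Releasing.

Call:
play_rows(travel=[[0,0,0],[0,0,0],[0,0,0],[0,0,0],[0,0,0],[0,0,0],[0,0,0],[0,0,0]], yaw=[0,0,0,0,0,0,0,0], jaw=1)

```text
clock: 48.7
eef_pos: [0.4602, 0.3469, 0.0268]
tcp_rot: [-3.142, 0.0, -0.0]
force: [-0.3, -0.7, 0.8]
opening: 0.0859
finger_force: 0.0
```

Call:
play_rows(travel=[[0,0,0.005],[0,0,0.01],[0,0,0.02],[0,0,0.02],[0,0,0.025],[0,0,0.025],[0,0,0.02],[0,0,0.01]], yaw=[0,0,0,0,0,0,0,0])

```text
clock: 49.7
eef_pos: [0.4607, 0.3473, 0.1636]
tcp_rot: [-3.14, 0.0, -0.003]
force: [-0.3, -0.8, -0.7]
opening: 0.0853
finger_force: 0.0
```

Call:
play_rows(travel=[[0,0,0.01],[0,0,0.02],[0,0,0.02],[0,0,0.01],[0,0,0],[0,0,0],[0,0,0],[0,0,0]], yaw=[0,0,0,0,0,0,0,0])

```text
clock: 50.7
eef_pos: [0.4601, 0.3467, 0.2213]
tcp_rot: [3.141, -0.0, -0.001]
force: [0.6, -0.2, 0.1]
opening: 0.0852
finger_force: 0.0
```

```bash
python3 look.py w9; python3 - <<'E'
from h import *
p,d=eyes.capture("side"); cv2.imwrite("pics/side9.png",cv2.resize(p[...,::-1],(800,600)))
E
```

```text
50.7 [0.4601 0.3467 0.2213] [ 3.141e+00 -0.000e+00 -1.000e-03] [ 0.63 -0.21  0.06]
orange [252.  54.] [0.5765 0.3524] circ [0.5758 0.3523 0.0258]
orange [259. 182.] [0.4591 0.3468] circ [0.4595 0.3466 0.0138]
green [373.  53.] [0.5868 0.2246] circ [0.59   0.2075 0.0456]
green [260.  72.] [0.5687 0.3459] circ [0.5766 0.3525 0.0394]
green [258. 165.] [0.4663 0.3476] circ [0.4589 0.3473 0.0274]
```

View pics/side9.png

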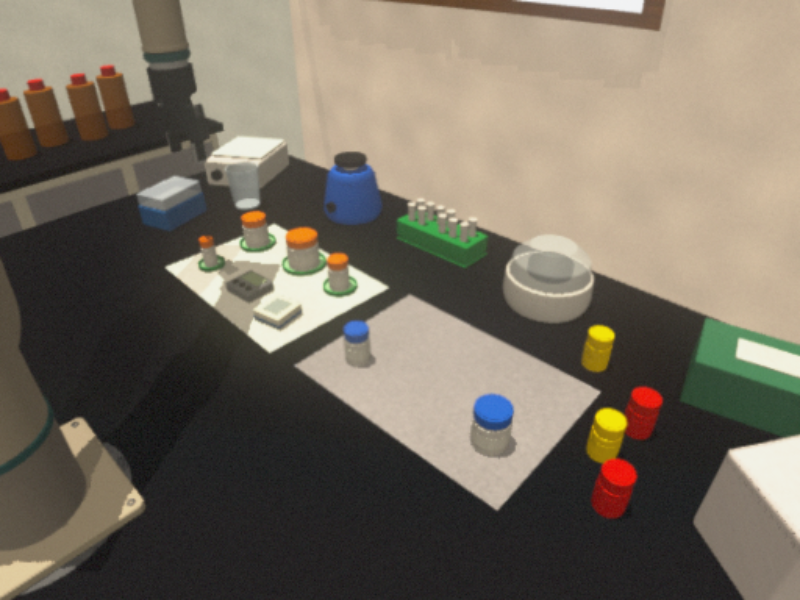

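The side view shows all four orange jars upright in their own dishes, at S (208,253), L (255,230), XL (302,250) and M (338,273). The blue jars are unmoved at (357,343) and (492,424).

```bash
python3 -c "
from bench import arm; print(arm.finish_job())"
```

```text
the job is handed in; nothing more can be done
None
```

All four orange-capped jars stand upright in their own dishes, placed largest to smallest and each within about 1 mm of centre by the wrist camera; the blue-capped jars look unmoved, and the job is handed in with no verdict returned.

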